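# Set the stock tags at the macaron packing station

## Robot

A 6-joint arm with a two-finger parallel gripper is mounted at the origin on the work surface; the furniture and walls round the work are solid. World frame = base frame: x ahead of the robot, y to its left, z up, the work surface at z = 0. Lengths are in m, angles in rad, forces in N, time in s.
With the tool pointing down it reaches from about 0.275 to 0.75 m from the base axis. Payload 10.2 kg.
Tool frame: the origin (TCP) lies on the front face of the gripper's body, between the roots of the fingers; the fingertips stand 73 mm ahead of it and the grasp point (between the pads) lies 54 mm ahead of it; z points along the fingers, y is the direction in which the jaws open and shut (so a half turn about z gives the same grasp; the last joint's range is limited). The gripper opens to 85 mm and grips with 20 to 120 N. Pads are 22 mm wide; open, the fingers measure 114 mm over their backs; the gripper's body (76 mm by 85 mm) begins 54 mm behind the grasp point. The pads swing forward as they close: fully open they stand 13 mm farther back than shut.
Start: joints at [-1.465, 0.313, 1.498, -0, 1.331, -0.223], TCP at [0.17, -0.497, 0.304] pointing down, gripper open.
Joint ranges: [-2.94, 2.94], [-0.97, 2.17], [0.19, 2.56], [-1.23, 4.37], [0.02, 3.11], [-2.88, 2.88]. Speed limits (rad/s): [2.39, 2.39, 3.01, 3.14, 3.14, 3.14].

## Interface

Orientations are given as a unit quaternion [w, x, y, z].
In Python, from rig import read_state, camera, sign_off, find_in, silhouettes gives the robot as it stands. The module is installed in compiled form; this text tells all that it offers.
- The arm moves only by the tool play_rows, never from a script. Its argument "deltas" is a list of rows, each a list of 3 entries, a list of its own where there are three numbers: the shift along the tool's x, y, z in m, then the turn, a rotation vector about the tool's x, y, z in degrees, then the closure in counts, from 0 (fully open) to 255 (shut). In form: [[[tx, ty, tz], [ax, ay, az], jaw], ...]. A call has 1 to 5 rows; each row shifts and turns the commanded pose from where the row before left it, along the tool's axes as they then stand; what a row does not reach is not made up. A row lasts 1/8 s, in which the tool goes at most 62.5 mm and 10.7 degrees, less where a joint would pass 70% of its speed; a pose out of reach is approached as far as the arm can. A call is refused whole if a number of a shift passes 0.0625 or a number of a turn 10.7, either way. A call with a gripper value outside its range is refused whole. The fingers move at their own pace and stop on an object; "newtons" is the grip in N (left out, the last holds). Time passes only in rows, so rows that do not move let the fingers close. It gives the time, the measured TCP pose, the force and the opening at its end, in the units of the state.
- read_state(): the state, without advancing time (a new reading comes with each control period).
- camera(name): name is "side" or "top"; returns a dict with "img" (420x560x3 uint8, red, green, blue), "vertical_fov" (degrees; the focal length in pixels is half the picture's height over the tangent of half this angle, whatever the lens; pixels are square), "cx", "cy" (the principal point, pixels), "rvec" (rotation vector, rad) and "tvec" (3), from world to camera coordinates, as OpenCV has them. Camera axes: x right, y down, z forward; pixel columns grow to the right and rows downward; lengths in m; the calibration is good to about 2 mm. A picture is of the moment at which its call begins. There is no depth.
- sign_off(): hands the job in, once; it reports no verdict.
Trained networks look in a picture, given as the dict that the camera call returned (one of the last four; its "shot" number tells which), for a name from the list of things; names that differ only in an ending like _2 or _b are one class to them, and where a whole thing is asked for, a point or a joint stands for the part that bears it (a point fixed in the world has none). Each returns a list of dicts, best first, with "p" (0 to 1); they miss things now and then, are a little off and sometimes report something else, mostly with a low value. They report only what shows in the picture. A call takes as long as a camera call.
- find_in(picture, label): "location" ([x, y, z] in m, in world coordinates, good to about 4 mm: the middle of the surface that is visible of it).
- silhouettes(picture, label): "mask" (420x560 bool, what is visible of it).
The state is a dict: "time": time; "joint_positions": joint angles; "qd": joint speeds; "tau": joint torques, N m; "tcp_pos": TCP position; "tcp_rot": TCP orientation; "contact_force": force on the tool from outside, world axes, zero at the start; "ft_torque": the same for the moment, N m; "width": finger opening in m.
Only numpy, scipy, OpenCV 4.12 (cv2) and the standard library are available. Lean on these libraries where they do the work, as an engineer would, in place of code of your own. Each camera call takes 0.05 s, during which the arm holds its last target.

## Task

Each bin at the macaron packing station has a hinged flip tag on the rail in front of it: raised it shows green, tipped forward it shows red. Flip the tags that are wrong with a light push of the fingertip, so that only the bins heaped full show green and the bin with a single macaron and the empty bin show red. Pinch and lift nothing, and leave the bins and the things standing around where they are.

Things in the scene. Friction and masses are not known exactly. Their poses are not given: they have to be found in the camera images.
- station: aluminium station, fixed to the table: base 124 x 350 mm with four bays for bins and, along its front, a tag rail 18 mm deep, top 66 mm above the table, on posts at y = 0 and +-169 mm. Origin on the table under the rail's middle; x points back over the bins, away from the robot, y left along the rail. Turned by 0.10 to 0.25 rad. Bays centred at x = 63, y = 120, 40, -40, -120 mm.
- bin_pink: white open bin, 86 (front to back) x 74 x 56 mm high, 3 mm walls, standing loose in one of the station's four bays; origin under its centre, 10 mm above the table, x away from the robot; full: heaped with pink macarons to about 12 mm above its rim (highest point about 80 mm above the table).
- bin_lemon: white open bin, 86 (front to back) x 74 x 56 mm high, 3 mm walls, standing loose in one of the station's four bays; origin under its centre, 10 mm above the table, x away from the robot; full: heaped with yellow macarons to about 12 mm above its rim (highest point about 80 mm above the table).
- bin_mint: white open bin, 86 (front to back) x 74 x 56 mm high, 3 mm walls, standing loose in one of the station's four bays; origin under its centre, 10 mm above the table, x away from the robot; not full: a single mint green macaron lies on its bottom.
- bin_bare: white open bin, 86 (front to back) x 74 x 56 mm high, 3 mm walls, standing loose in one of the station's four bays; origin under its centre, 10 mm above the table, x away from the robot; not full: it is empty.
- tag_a1 (a joint): hinge of flip tag A1 (rad), axis along the rail. 0: raised, leaning back over its bin at 60 degrees above horizontal, green face (white dot) to the robot. 2.007: tipped forward, pointing to the robot 5 degrees above horizontal, red face (white bar) up. Upright at 0.52. Swings freely and falls to the stop on whichever side of upright it is left.
- tag_a1_hinge (a point): point on this tag's hinge axis, mid-width, 80 mm above the table. The tag belongs to the bin whose centre lies 63 mm straight behind (+x of the station). Leaf 54 mm wide along y, 4 mm thick, reaching 51 mm from the axis, about 30 g. Hinge cheeks 31 mm to either side stand 8 mm above the axis.
- tag_a1_edge (a point): middle of this tag's free edge (6 mm bead, 50 mm from the axis), moving with it. Tipped forward it overhangs the rail by 40 mm, 84 mm above the table, free below: a fingertip slanting forward and down goes under it. Raised it is 123 mm above the table, 25 mm behind the axis: a fingertip can come down behind it, above the bin.
- tag_a2 (a joint): hinge of flip tag A2 (rad), axis along the rail. 0: raised, leaning back over its bin at 60 degrees above horizontal, green face (white dot) to the robot. 2.007: tipped forward, pointing to the robot 5 degrees above horizontal, red face (white bar) up. Upright at 0.52. Swings freely and falls to the stop on whichever side of upright it is left.
- tag_a2_hinge (a point): point on this tag's hinge axis, mid-width, 80 mm above the table. The tag belongs to the bin whose centre lies 63 mm straight behind (+x of the station). Leaf 54 mm wide along y, 4 mm thick, reaching 51 mm from the axis, about 30 g. Hinge cheeks 31 mm to either side stand 8 mm above the axis.
- tag_a2_edge (a point): middle of this tag's free edge (6 mm bead, 50 mm from the axis), moving with it. Tipped forward it overhangs the rail by 40 mm, 84 mm above the table, free below: a fingertip slanting forward and down goes under it. Raised it is 123 mm above the table, 25 mm behind the axis: a fingertip can come down behind it, above the bin.
- tag_b1 (a joint): hinge of flip tag B1 (rad), axis along the rail. 0: raised, leaning back over its bin at 60 degrees above horizontal, green face (white dot) to the robot. 2.007: tipped forward, pointing to the robot 5 degrees above horizontal, red face (white bar) up. Upright at 0.52. Swings freely and falls to the stop on whichever side of upright it is left.
- tag_b1_hinge (a point): point on this tag's hinge axis, mid-width, 80 mm above the table. The tag belongs to the bin whose centre lies 63 mm straight behind (+x of the station). Leaf 54 mm wide along y, 4 mm thick, reaching 51 mm from the axis, about 30 g. Hinge cheeks 31 mm to either side stand 8 mm above the axis.
- tag_b1_edge (a point): middle of this tag's free edge (6 mm bead, 50 mm from the axis), moving with it. Tipped forward it overhangs the rail by 40 mm, 84 mm above the table, free below: a fingertip slanting forward and down goes under it. Raised it is 123 mm above the table, 25 mm behind the axis: a fingertip can come down behind it, above the bin.
- tag_b2 (a joint): hinge of flip tag B2 (rad), axis along the rail. 0: raised, leaning back over its bin at 60 degrees above horizontal, green face (white dot) to the robot. 2.007: tipped forward, pointing to the robot 5 degrees above horizontal, red face (white bar) up. Upright at 0.52. Swings freely and falls to the stop on whichever side of upright it is left.
- tag_b2_hinge (a point): point on this tag's hinge axis, mid-width, 80 mm above the table. The tag belongs to the bin whose centre lies 63 mm straight behind (+x of the station). Leaf 54 mm wide along y, 4 mm thick, reaching 51 mm from the axis, about 30 g. Hinge cheeks 31 mm to either side stand 8 mm above the axis.
- tag_b2_edge (a point): middle of this tag's free edge (6 mm bead, 50 mm from the axis), moving with it. Tipped forward it overhangs the rail by 40 mm, 84 mm above the table, free below: a fingertip slanting forward and down goes under it. Raised it is 123 mm above the table, 25 mm behind the axis: a fingertip can come down behind it, above the bin.
- sprinkle_jar: bystander: glass jar of pink sprinkles with a lid, 47 mm wide, 63 mm tall, left of the station; origin under its centre
- gel_bottle: bystander: squeeze bottle with a red label and a cone cap, 36 mm wide, 127 mm tall, right of the station; origin under its centre
- lustre_jar: bystander: small gold and white jar, 42 mm wide, 42 mm tall, on the table at the front left corner of the station; origin under its centre
- stray_macaron: bystander: pink macaron, 41 mm wide, 25 mm tall, on the baking mat in front of the station; origin under its centre

How it is judged:
By the outcome, as a careful person would: the job done as asked, in the order asked, and still so for the second after the job is handed in, with the robot touching nothing.
It also fails if it takes over 43 s, if anything falls off the work surface, if the arm or the gripper's body presses on something with over 40 N, if the wrist force passes 120 N, or if a joint passes its speed limit or range.

## Working session

There is one attempt and no reset: what is moved stays moved. The work goes in short steps, Python scripts to look and compute and a tool call to move; the robot and the scene stay as the last step left them, time stands still between calls to the robot, and variables do not carry over. Pictures are saved under pics/ and viewed, and the job is handed in when it is done.

Besides the shell and the picture viewer there is one more tool, called after "Emit:" as name([rows], argument=value, ...), one row to a line, values as JSON. play_rows: Moves the arm, as the interface text tells. Its arguments: {"type":"object","properties":{"deltas":{"type":"array"},"newtons":{"type":"number"}},"required":["deltas"]}

```bash
mkdir -p pics; python3 - <<'E'
from rig import *
import cv2
s=read_state()
for k in s: print(k,s[k])
for n in ("side","top"):
    c=camera(n); cv2.imwrite(f"pics/{n}0.png",c["img"][:,:,::-1])
    print(n,{k:c[k] for k in c if k!="img"})
    for l in ["station","bin_pink","bin_lemon","bin_mint","bin_bare","tag_a1_hinge","tag_a1_edge","tag_b1_edge","sprinkle_jar","gel_bottle","lustre_jar","stray_macaron"]:
        print(l,[(round(d["p"],2),[round(float(v),3) for v in d["location"]]) for d in find_in(c,l)][:5])
E
```

```text
time 0.0
joint_positions [-1.46541387e+00  3.13429663e-01  1.49843049e+00  1.02242564e-05
  1.33099613e+00 -2.23412034e-01]
qd [ 0.00107096  0.00014827 -0.0022562  -0.0013166  -0.00134522 -0.00120397]
tau [ 1.00946470e-04 -4.12269688e+01 -2.59741491e+01 -1.97721674e-04
  4.13898902e-03 -2.40404825e-05]
tcp_pos [ 0.16949027 -0.49671483  0.30334791]
tcp_rot [-6.30420654e-04  9.86517183e-01  1.63656498e-01  4.22211308e-05]
contact_force [-0.14482537 -0.56853423 -0.49048636]
ft_torque [ 0.00638897 -0.00092838 -0.07875215]
width 0.0855411404457981
side {'vertical_fov': 47.629007233907814, 'cx': 285.7104238825718, 'cy': 202.4775594856496, 'rvec': array([ 0.59392816, -2.43976213,  1.43891812]), 'tvec': array([0.27219994, 0.29864132, 0.69526492]), 'shot': 1}
station [(0.72, [0.468, -0.149, 0.011]), (0.69, [0.565, -0.273, 0.055])]
bin_pink [(0.61, [0.512, -0.141, 0.055])]
bin_lemon [(0.92, [0.557, -0.307, 0.065])]
bin_mint [(0.67, [0.581, -0.426, 0.06]), (0.37, [0.468, -0.198, 0.089])]
bin_bare [(0.56, [0.569, -0.272, 0.059])]
tag_a1_hinge [(0.68, [0.484, -0.346, 0.081])]
tag_a1_edge [(0.6, [
[... 636 characters left out ...]
 [0.537, -0.501, 0.079])]
bin_pink [(0.57, [0.526, -0.164, 0.066])]
bin_lemon [(0.72, [0.544, -0.323, 0.068]), (0.61, [0.485, -0.253, 0.107]), (0.18, [0.525, -0.162, 0.068])]
bin_mint [(0.79, [0.567, -0.401, 0.031])]
bin_bare [(0.67, [0.552, -0.238, 0.011])]
tag_a1_hinge [(0.61, [0.477, -0.371, 0.083])]
tag_a1_edge [(0.62, [0.461, -0.341, 0.085])]
tag_b1_edge [(0.59, [0.47, -0.175, 0.103])]
sprinkle_jar [(0.73, [0.472, -0.074, 0.059]), (0.5, [0.566, -0.403, 0.028]), (0.44, [0.537, -0.496, 0.078])]
gel_bottle [(0.85, [0.538, -0.497, 0.078]), (0.28, [0.566, -0.401, 0.026])]
lustre_jar [(0.95, [0.388, -0.086, 0.043])]
stray_macaron [(0.68, [0.342, -0.34, 0.025]), (0.68, [0.462, -0.342, 0.086])]
```

View pics/side0.png

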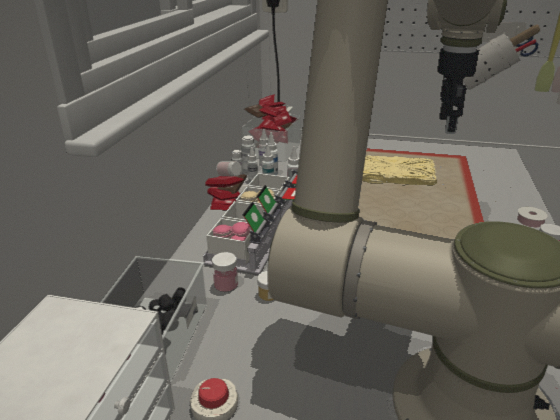

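View pics/top0.png

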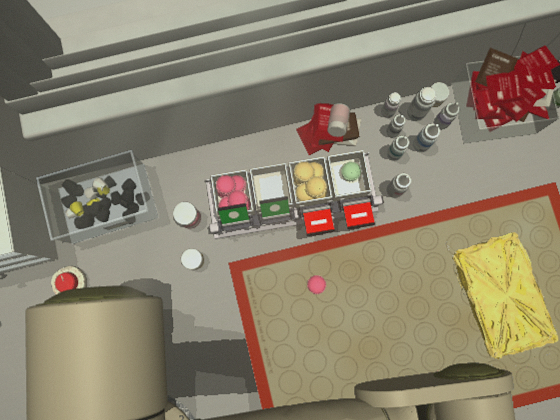

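The pictures show the bins left to right in the top view. Pink is full at (232,190) with a green tag. Bare is empty at (270,185) with a green tag, which is wrong. Lemon is full at (312,180) with a red tag, also wrong. Mint has a single macaron at (350,172) with a red tag. So bare needs to go to red and lemon to green. Next I'll zoom in and fit the station pose.

```bash
cat > h.py <<'E'
import numpy as np, cv2
from scipy.spatial.transform import Rotation as R
def K(c):
    f=c["img"].shape[0]/2/np.tan(np.radians(c["vertical_fov"]/2)); return np.array([[f,0,c["cx"]],[0,f,c["cy"]],[0,0,1]])
def proj(c,P): return cv2.projectPoints(np.asarray(P,float).reshape(-1,3),c["rvec"],c["tvec"],K(c),None)[0].reshape(-1,2)
def back(c,uv,z):
    M=cv2.Rodrigues(c["rvec"])[0]; o=-M.T@c["tvec"]; d=M.T@np.linalg.inv(K(c))@np.array([uv[0],uv[1],1.]); return o+d*(z-o[2])/d[2]
def st(p,P):
    x,y,a=p; P=np.asarray(P,float).reshape(-1,3); c,s=np.cos(a),np.sin(a)
    return np.c_[x+c*P[:,0]-s*P[:,1], y+s*P[:,0]+c*P[:,1], P[:,2]]
def ist(p,P):
    x,y,a=p; P=np.asarray(P,float).reshape(-1,3)-[x,y,0]; c,s=np.cos(a),np.sin(a)
    return np.c_[c*P[:,0]+s*P[:,1], -s*P[:,0]+c*P[:,1], P[:,2]]
E
python3 - <<'E'
from rig import *; from h import *
import pickle
for n,(x0,y0,x1,y1) in {"top":(195,130,400,250),"side":(190,160,330,300)}.items():
    c=camera(n); pickle.dump(c,open(f"{n}0.pkl","wb"))
    im=cv2.resize(c["img"][y0:y1,x0:x1,::-1],None,fx=(3.9 if n=="top" else 4.2),fy=(3.9 if n=="top" else 4.2),interpolation=cv2.INTER_CUBIC)
    cv2.imwrite(f"pics/{n}z.png",im)
    M=cv2.Rodrigues(c["rvec"])[0]; print(n,-M.T@c["tvec"])
E
```

```text
top [ 0.30704746 -0.28411476  1.12671337]
side [0.02338763 0.53643112 0.59863798]
```

View pics/topz.png

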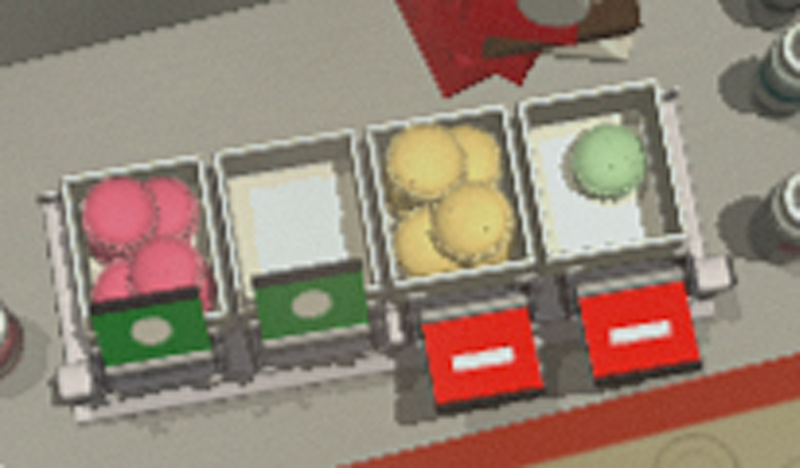

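View pics/sidez.png

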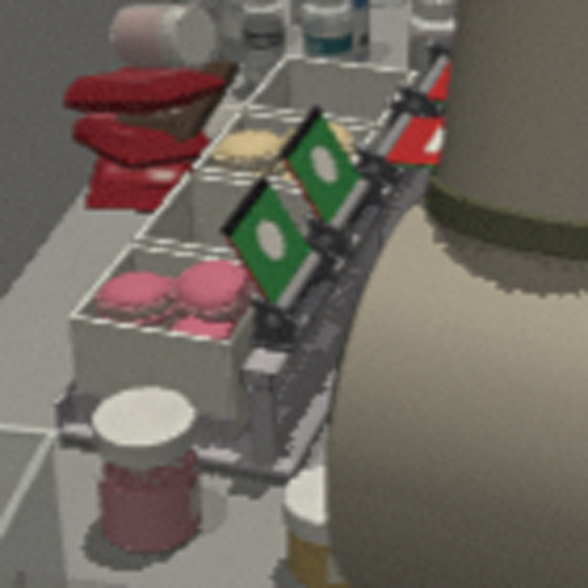

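```bash
python3 - <<'E'
from h import *; import pickle
from scipy.optimize import least_squares
T=pickle.load(open("top0.pkl","rb"));S=pickle.load(open("side0.pkl","rb"))
w=.027
def g(y,s): return [0.025+.002,y+s*w,.125]
def r(y,s): return [-0.0525,y+s*w,.084]
tp=[(g(.12,1),92,305),(g(.12,-1),199,289),(g(.04,1),254,276),(g(.04,-1),360,261),(r(-.04,1),437,408),(r(-.04,-1),543,390),(r(-.12,1),592,382),(r(-.12,-1),700,365)]
sp=[(g(.12,1),223,230),(g(.12,-1),262,182),(g(.04,1),283,155),(g(.04,-1),317,108)]
Pt=np.array([t[0] for t in tp]);ut=np.array([(195+(t[1]-1.5)/3.9,130+(t[2]-1.5)/3.9) for t in tp])
Ps=np.array([t[0] for t in sp]);us=np.array([(190+(t[1]-1.5)/4.2,160+(t[2]-1.5)/4.2) for t in sp])
for sel in ("both","top","side"):
    def f(p):
        a=(proj(T,st(p,Pt))-ut).ravel(); b=(proj(S,st(p,Ps))-us).ravel()
        return np.r_[a,b] if sel=="both" else a if sel=="top" else b
    q=least_squares(f,[.48,-.26,.17]); print(sel,q.x,np.sqrt(np.mean(q.fun**2))); 
    if sel=="both": p=q.x; print(q.fun.reshape(-1,2).round(1))
np.save("p.npy",p)
for n,q in dict(bare=(0,.04),lemon=(0,-.04),pink=(0,.12),mint=(0,-.12)).items():
    print(n,"hinge",st(p,[*q,.08]).round(4),"bin",st(p,[.063,q[1],.04]).round(4))
# overlay
for c,nm,(x0,y0,x1,y1),k in ((T,"top",(195,130,400,250),3.9),(S,"side",(190,160,330,300),4.2)):
    im=cv2.resize(c["img"][y0:y1,x0:x1,::-1],None,fx=k,fy=k,interpolation=cv2.INTER_CUBIC)
    def L(P,col):
        uv=(proj(c,st(p,P))-[x0,y0]+.5)*k
        cv2.polylines(im,[np.round(uv).astype(int).reshape(-1,1,2)],False,col,1)
    for y in (.12,.04,-.04,-.12):
        L([[.063+a,y+b,.066] for a,b in ((-.043,-.037),(-.043,.037),(.043,.037),(.043,-.037),(-.043,-.037))],(255,0,0))
        L([[0,y-.027,.08],[0,y+.027,.08]],(0,255,255))
    L([[-.009,.175,.066],[-.009,-.175,.066]],(255,0,255))
    cv2.imwrite(f"pics/{nm}ov.png",im)
# shelf: triangulate lower front edge corner
P1=cv2.projectPoints
def M(c): return K(c)@np.c_[cv2.Rodrigues(c["rvec"])[0],c["tvec"]]
X=cv2.triangulatePoints(M(T),M(S),np.array([[22.],[135]]),np.array([[75.],[148]]));print("shelf corner?",(X[:3]/X[3]).ravel())
E
```

```text
both [ 0.48065931 -0.29411567  0.21054252] 1.0032758552940886
[[-1.6  0.6]
 [-0.9 -0.7]
 [-1.5  0. ]
 [-0.6 -1.5]
 [ 0.7  1.7]
 [ 0.8  1.1]
 [ 1.3  0.6]
 [ 0.7 -0.3]
 [ 0.6 -0.5]
 [ 0.2 -1.7]
 [-0.8 -1. ]
 [-1.1 -0.9]]
top [ 0.4810598  -0.29439866  0.20929498] 1.0117127697012405
side [ 0.47528854 -0.29023325  0.18077693] 0.3570921961709955
bare hinge [[ 0.4723 -0.255   0.08  ]] bin [[ 0.5339 -0.2418  0.04  ]]
lemon hinge [[ 0.489  -0.3332  0.08  ]] bin [[ 0.5506 -0.3201  0.04  ]]
pink hinge [[ 0.4556 -0.1768  0.08  ]] bin [[ 0.5172 -0.1636  0.04  ]]
mint hinge [[ 0.5057 -0.4115  0.08  ]] bin [[ 0.5673 -0.3983  0.04  ]]
shelf corner? [0.55309421 0.12842484 0.34678328]
```

View pics/topov.png

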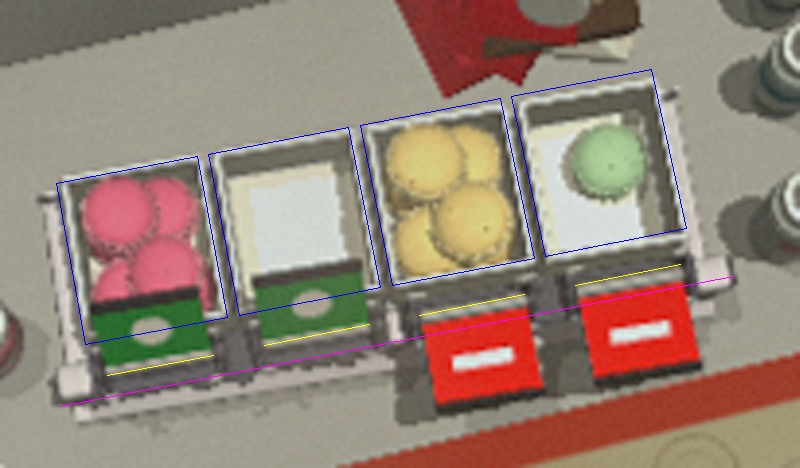

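View pics/sideov.png

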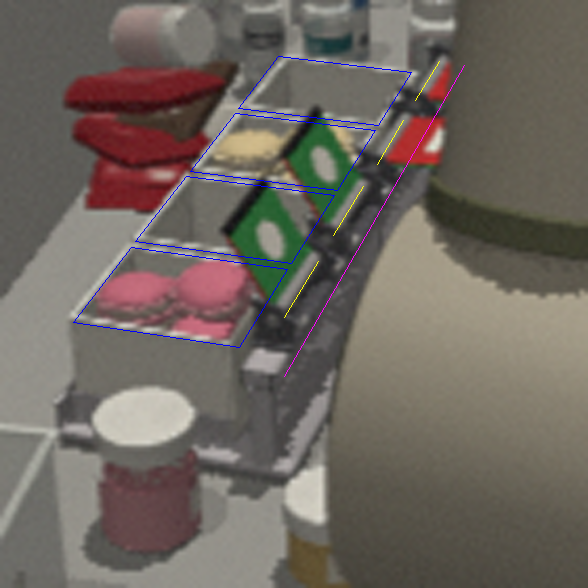

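```bash
python3 - <<'E'
from h import *; import pickle
from scipy.optimize import least_squares
T=pickle.load(open("top0.pkl","rb"));S=pickle.load(open("side0.pkl","rb"))
w=.027
def g(y,s): return [0.0265,y+s*w,.1245]
def r(y,s): return [-0.051,y+s*w,.084]
def b(y,s,t): return [.063+t*.043,y+s*.037,.066]
tp=[(g(.12,1),92,305),(g(.12,-1),199,289),(g(.04,1),254,276),(g(.04,-1),360,261),(r(-.04,1),437,408),(r(-.04,-1),543,390),(r(-.12,1),592,382),(r(-.12,-1),700,365),
(b(.12,1,1),62,178),(b(.12,-1,1),203,160),(b(.04,1,1),216,150),(b(.04,-1,1),354,132),(b(-.04,1,1),367,124),(b(-.04,-1,1),505,107),(b(-.12,1,1),519,100),(b(-.12,-1,1),658,82),(b(-.04,-1,-1),536,270),(b(-.12,-1,-1),691,238)]
sp=[(g(.12,1),223,230),(g(.12,-1),262,182),(g(.04,1),283,155),(g(.04,-1),317,108),(b(.12,1,1),132,250),(b(.12,1,-1),74,318),(b(.12,1,-1),240,345)]
sp=sp[:4]+[(b(.12,1,-1),240,345),(b(.12,1,1),74,318),(b(.12,-1,1),132,250),(b(.04,1,1),135,240),(b(-.12,-1,1),280,57)]
Pt=np.array([t[0] for t in tp]);ut=np.array([(195+(t[1]-1.5)/3.9,130+(t[2]-1.5)/3.9) for t in tp])
Ps=np.array([t[0] for t in sp]);us=np.array([(190+(t[1]-1.5)/4.2,160+(t[2]-1.5)/4.2) for t in sp])
for sel in ("both","top","side"):
    def f(p):
        a=(proj(T,st(p,Pt))-ut).ravel(); b=(proj(S,st(p,Ps))-us).ravel()
        return np.r_[a,b] if sel=="both" else a if sel=="top" else b
    q=least_squares(f,[.48,-.26,.17],loss="soft_l1"); print(sel,q.x,np.sqrt(np.mean(f(q.x)**2))); 
    if sel=="both": p=q.x; print(f(p).reshape(-1,2).round(1).tolist())
np.save("p.npy",p)
for n,q in dict(bare=(0,.04),lemon=(0,-.04),pink=(0,.12),mint=(0,-.12)).items():
    print(n,"hinge",st(p,[*q,.08]).round(4),"bin",st(p,[.063,q[1],.04]).round(4))
for l,u in (("lustre",(192,260)),("stray",(317,285)),("sprink",(186,214)),("gel",(402,184))): print(l,ist(p,back(T,u,.04)).round(3), back(T,u,.04).round(3))
E
```

```text
both [ 0.4791287  -0.29496689  0.19049899] 0.8707979194382575
[[-1.1, 0.2], [-0.3, -0.6], [-0.8, 0.4], [0.2, -0.6], [0.5, 2.0], [0.7, 1.9], [1.2, 1.7], [0.8, 1.3], [-0.4, 0.2], [-0.4, -1.3], [-0.8, 0.7], [-0.1, -0.8], [-0.5, 0.7], [0.1, -1.1], [-0.6, 0.2], [-0.3, -1.3], [0.0, -1.8], [-0.4, -0.4], [0.4, -0.6], [0.5, -1.7], [-0.3, -1.0], [-0.1, -0.8], [-1.0, -0.1], [-0.5, -0.1], [0.0, -1.5], [0.4, -0.4], [1.5, -0.5]]
top [ 0.47918541 -0.29509933  0.18765603] 0.8981271273424577
side [ 0.47877632 -0.29292285  0.20287807] 0.5435756959150759
bare hinge [[ 0.4716 -0.2557  0.08  ]] bin [[ 0.5334 -0.2438  0.04  ]]
lemon hinge [[ 0.4867 -0.3342  0.08  ]] bin [[ 0.5486 -0.3223  0.04  ]]
pink hinge [[ 0.4564 -0.1771  0.08  ]] bin [[ 0.5183 -0.1652  0.04  ]]
mint hinge [[ 0.5019 -0.4128  0.08  ]] bin [[ 0.5637 -0.4009  0.04  ]]
lustre [[-0.054  0.222  0.04 ]] [ 0.384 -0.087  0.04 ]
stray [[-0.146 -0.017  0.04 ]] [ 0.339 -0.34   0.04 ]
sprink [[0.041 0.22  0.04 ]] [ 0.478 -0.071  0.04 ]
gel [[ 0.027 -0.226  0.04 ]] [ 0.548 -0.512  0.04 ]
```

```bash
cat > go.py <<'E'
# tool-axis shift from the present pose to a station-frame tip target (tip = TCP+73mm along z)
import sys; from rig import read_state; from h import *
def cur():
    s=read_state(); q=s["tcp_rot"]; return s, R.from_quat([q[1],q[2],q[3],q[0]])
def report():
    p=np.load("p.npy"); s,r=cur(); t=s["tcp_pos"]+.073*r.as_matrix()[:,2]
    Rs=R.from_euler("z",p[2]).as_matrix()
    print("t",round(s["time"],2),"TCP",s["tcp_pos"].round(4),"tip(station)",ist(p,t).round(4)[0],"j",s["joint_positions"].round(3),"F",s["contact_force"].round(1))
    print("axes in station (cols x,y,z):",(Rs.T@r.as_matrix()).round(3).tolist())
def to(tip, zdir=None):
    p=np.load("p.npy"); s,r=cur(); M=r.as_matrix()
    print("shift now-axes", (M.T@(st(p,tip)[0]-(s["tcp_pos"]+.073*M[:,2]))).round(4))
E
python3 - <<'E'
from go import *; import pickle
report(); p=np.load("p.npy")
T=pickle.load(open("top0.pkl","rb"))
for u in ((22,135),(300,72),(300,80)): print("shelf",back(T,u,.347).round(3))
s,r=cur(); M=r.as_matrix()
# rotation vec to align to station with z down
Rt=R.from_euler("z",p[2]).as_matrix()@np.diag([1,-1,-1])
print("rot",np.degrees((R.from_matrix(M.T@Rt)).as_rotvec()).round(2))
tcp=st(p,[.052,.04,.25])[0]; print("TCP target",tcp,"shift in station-aligned tool axes",(Rt.T@(tcp-s["tcp_pos"])).round(4))
E
```

```text
t 1.4 TCP [ 0.1695 -0.4969  0.3039] tip(station) [-0.3423 -0.1397  0.2309] j [-1.465  0.313  1.498  0.     1.331 -0.223] F [-0.5  0.2  0.2]
axes in station (cols x,y,z): [[0.99, 0.138, 0.0], [0.138, -0.99, -0.0], [0.0, 0.0, -1.0]]
shelf [0.546 0.122 0.347]
shelf [ 0.652 -0.295  0.347]
shelf [ 0.639 -0.295  0.347]
rot [ 0.   -0.    7.92]
TCP target [ 0.52261406 -0.24584435  0.25      ] shift in station-aligned tool axes [ 0.3943 -0.1796  0.0539]
```

Emit:
play_rows([
  [[0,0,0],[0,0,7.9],255],
  [[0.05,-0.023,0],[0,0,0],255],
  [[0.05,-0.023,0],[0,0,0],255],
  [[0.05,-0.023,0],[0,0,0],255],
  [[0.05,-0.023,0],[0,0,0],255],
], newtons=20)

```text
time: 2.02
tcp_pos: [0.3497, -0.3674, 0.3041]
tcp_rot: [0.0, 0.995, 0.095, 0.0]
contact_force: [0.6, -1.8, -0.0]
width: 0.0
```

Emit:
play_rows([
  [[0.05,-0.023,0],[0,0,0],255],
  [[0.05,-0.023,0],[0,0,0],255],
  [[0.05,-0.023,0],[0,0,0],255],
  [[0.044,-0.018,0],[0,0,0],255],
  [[0,0,0],[0,0,0],255],
])

```text
time: 2.65
tcp_pos: [0.5241, -0.2444, 0.3035]
tcp_rot: [-0.0, 0.995, 0.097, 0.0]
contact_force: [0.4, -0.5, -0.9]
width: 0.0
```

```bash
python3 - <<'E'
from go import *
from rig import camera
report(); to([.052,.04,.16])
for n in ("side","top"):
    c=camera(n); cv2.imwrite(f"pics/{n}1.png",c["img"][:,:,::-1])
E
```

```text
t 2.65 TCP [ 0.5241 -0.2444  0.3035] tip(station) [0.0538 0.0411 0.2305] j [-0.639  0.432  1.33   0.     1.38   0.737] F [ 0.4 -0.5 -0.9]
axes in station (cols x,y,z): [[1.0, 0.004, 0.0], [0.004, -1.0, 0.0], [0.0, -0.0, -1.0]]
shift now-axes [-0.0018  0.0011  0.0705]
```

View pics/side1.png

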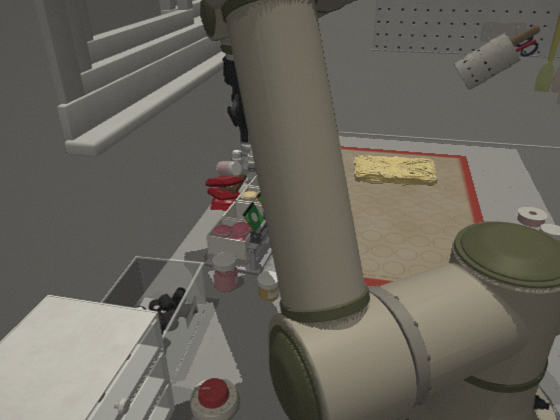

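View pics/top1.png

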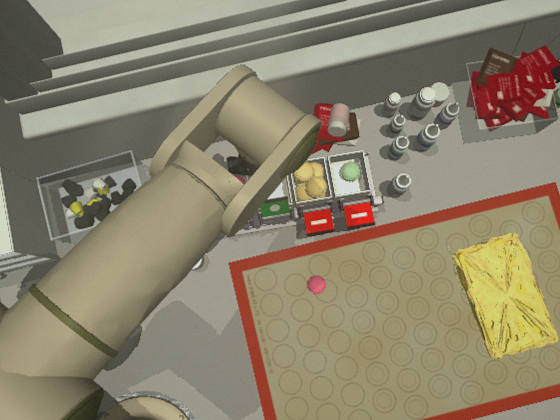

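The fingers are shut and the tip is above the back of the bare bin, with no contact. Before descending I'll check how far the wrist housing, whose top-view corner is near (240,68), stands from the shelf edge.

```bash
python3 - <<'E'
from h import *; import pickle
T=pickle.load(open("top0.pkl","rb"));S=pickle.load(open("side0.pkl","rb"))
p=np.load("p.npy")
for z in (.4,.5,.6): print(z,"wrist",ist(p,back(T,(240,68),z)).round(3)[0],ist(p,back(T,(315,118),z)).round(3)[0])
# shelf front-lower edge: for points on top-view edge, find z for which projection in side lies on side-view shelf edge line (75,148)-(268,32)
for u in ((22,137),(100,122),(200,101),(300,76),(400,52)):
    for z in (.3,.34,.38,.42,.5): 
        X=back(T,u,z); print(u,z,X.round(3),ist(p,X).round(3)[0],proj(S,X).round(0)[0])
E
```

```text
0.4 wrist [0.168 0.056 0.4  ] [ 0.076 -0.036  0.4  ]
0.5 wrist [0.122 0.054 0.5  ] [ 0.043 -0.025  0.5  ]
0.6 wrist [0.076 0.052 0.6  ] [ 0.009 -0.014  0.6  ]
(22, 137) 0.3 [0.557 0.147 0.3  ] [0.16  0.419 0.3  ] [ 77. 186.]
(22, 137) 0.34 [0.545 0.126 0.34 ] [0.144 0.401 0.34 ] [ 89. 156.]
(22, 137) 0.38 [0.533 0.105 0.38 ] [0.129 0.382 0.38 ] [101. 125.]
(22, 137) 0.42 [0.521 0.084 0.42 ] [0.113 0.364 0.42 ] [114.  93.]
(22, 137) 0.5 [0.497 0.042 0.5  ] [0.081 0.328 0.5  ] [140.  27.]
(100, 122) 0.3 [0.584 0.023 0.3  ] [0.163 0.293 0.3  ] [126. 152.]
(100, 122) 0.34 [0.571 0.008 0.34 ] [0.147 0.281 0.34 ] [135. 127.]
(100, 122) 0.38 [ 0.557 -0.006  0.38 ] [0.131 0.269 0.38 ] [144. 101.]
(100, 122) 0.42 [ 0.544 -0.021  0.42 ] [0.115 0.257 0.42 ] [154.  74.]
(100, 122) 0.5 [ 0.517 -0.051  0.5  ] [0.083 0.232 0.5  ] [174.  17.]
(200, 101) 0.3 [ 0.622 -0.136  0.3  ] [0.17 0.13 0.3 ] [172. 119.]
(200, 101) 0.34 [ 0.606 -0.143  0.34 ] [0.154 0.125 0.34 ] [178.  99.]
(200, 101) 0.38 [ 0.591 -0.15   0.38 ] [0.137 0.121 0.38 ] [185.  78.]
(200, 101) 0.42 [ 0.576 -0.157  0.42 ] [0.121 0.117 0.42 ] [192.  55.]
(200, 101) 0.5 [ 0.545 -0.172  0.5  ] [0.089 0.109 0.5  ] [206.   7.]
(300, 76) 0.3 [ 0.666 -0.296  0.3  ] [ 0.184 -0.036  0.3  ] [203.  95.]
(300, 76) 0.34 [ 0.649 -0.295  0.34 ] [ 0.167 -0.032  0.34 ] [207.  78.]
(300, 76) 0.38 [ 0.632 -0.295  0.38 ] [ 0.15  -0.029  0.38 ] [212.  60.]
(300, 76) 0.42 [ 0.614 -0.294  0.42 ] [ 0.133 -0.025  0.42 ] [218.  41.]
(300, 76) 0.5 [ 0.579 -0.293  0.5  ] [ 0.099 -0.017  0.5  ] [229.  -1.]
(400, 52) 0.3 [ 0.71  -0.458  0.3  ] [ 0.196 -0.203  0.3  ] [227.  76.]
(400, 52) 0.34 [ 0.69  -0.449  0.34 ] [ 0.178 -0.192  0.34 ] [231.  62.]
(400, 52) 0.38 [ 0.671 -0.441  0.38 ] [ 0.161 -0.18   0.38 ] [235.  46.]
(400, 52) 0.42 [ 0.651 -0.433  0.42 ] [ 0.143 -0.168  0.42 ] [239.  29.]
(400, 52) 0.5 [ 0.612 -0.416  0.5  ] [ 0.108 -0.144  0.5  ] [248.  -7.]
```

The shelf front edge lies about station x = 0.15, z ≈ 0.35, which is close to the wrist if I go straight down. I'll tilt the tool 20° (fingers forward, wrist back) before descending.

Emit:
play_rows([
  [[-0.02,0,0],[0,10,0],255],
  [[0,0,0],[0,10,0],255],
  [[0,0,0],[0,0,0],255],
])

```text
time: 3.12
tcp_pos: [0.5009, -0.2514, 0.3041]
tcp_rot: [-0.016, 0.981, 0.092, 0.172]
contact_force: [0.7, -0.2, 0.7]
width: -0.0001
```

```bash
python3 - <<'E'
from go import *
from rig import camera
report(); to([.062,.04,.16]);to([.062,.04,.096])
for n in ("top",):
    c=camera(n); cv2.imwrite(f"pics/{n}2.png",c["img"][:,:,::-1])
E
```

```text
t 3.12 TCP [ 0.5009 -0.2514  0.3041] tip(station) [0.0545 0.0386 0.2355] j [-0.768  0.294  1.552  0.316  1.11   0.501] F [ 0.7 -0.2  0.7]
axes in station (cols x,y,z): [[0.94, -0.003, 0.341], [-0.003, -1.0, -0.001], [0.341, -0.0, -0.94]]
shift now-axes [-0.0187 -0.0014  0.0735]
shift now-axes [-0.0405 -0.0014  0.1337]
```

View pics/top2.png

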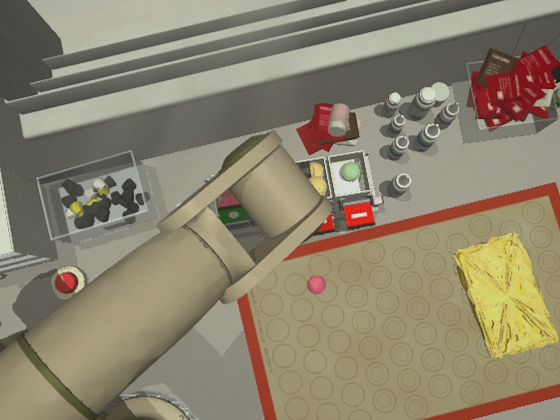

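Emit:
play_rows([
  [[-0.01,0,0.033],[0,0,0],255],
  [[-0.01,0,0.033],[0,0,0],255],
  [[-0.01,0,0.033],[0,0,0],255],
  [[-0.01,-0.001,0.033],[0,0,0],255],
  [[0,0,0],[0,0,0],255],
])

```text
time: 3.8
tcp_pos: [0.5098, -0.2472, 0.1643]
tcp_rot: [-0.018, 0.981, 0.094, 0.17]
contact_force: [0.2, 0.5, 1.0]
width: 0.0
```

```bash
python3 - <<'E'
from go import *
from rig import camera
report(); to([.03,.04,.096]);to([0,.04,.100])
E
```

```text
t 3.8 TCP [ 0.5098 -0.2472  0.1643] tip(station) [0.0638 0.0415 0.0955] j [-0.75   0.471  1.698  0.391  0.807  0.38 ] F [0.2 0.5 1. ]
axes in station (cols x,y,z): [[0.941, 0.002, 0.338], [0.0, -1.0, 0.004], [0.338, -0.004, -0.941]]
shift now-axes [-0.0316  0.0014 -0.0118]
shift now-axes [-0.0585  0.0013 -0.0257]
```

Emit:
play_rows([
  [[-0.006,0,-0.0026],[0,0,0],255],
  [[-0.006,0,-0.0026],[0,0,0],255],
  [[-0.006,0,-0.0026],[0,0,0],255],
  [[-0.006,0,-0.0026],[0,0,0],255],
  [[-0.006,0,-0.0026],[0,0,0],255],
])

```text
time: 4.42
tcp_pos: [0.4774, -0.2541, 0.1683]
tcp_rot: [-0.016, 0.98, 0.094, 0.173]
contact_force: [0.6, 0.3, 0.4]
width: -0.0002
```

Emit:
play_rows([
  [[-0.006,0,-0.0026],[0,0,0],255],
  [[-0.006,0,-0.0026],[0,0,0],255],
  [[-0.006,0,-0.0026],[0,0,0],255],
  [[-0.006,0,-0.0026],[0,0,0],255],
  [[0,0,0],[0,0,0],255],
])

```text
time: 5.05
tcp_pos: [0.452, -0.2591, 0.1698]
tcp_rot: [-0.017, 0.98, 0.094, 0.173]
contact_force: [0.7, -0.4, 0.2]
width: -0.0003
```

```bash
python3 - <<'E'
from go import *
from rig import camera
report()
for n in ("side","top",):
    c=camera(n); cv2.imwrite(f"pics/{n}3.png",c["img"][:,:,::-1])
E
```

```text
t 5.05 TCP [ 0.452  -0.2591  0.1698] tip(station) [0.0051 0.0404 0.1012] j [-0.853  0.383  1.823  0.424  0.802  0.25 ] F [ 0.7 -0.4  0.2]
axes in station (cols x,y,z): [[0.94, -0.0, 0.342], [-0.0, -1.0, -0.0], [0.342, -0.0, -0.94]]
```

View pics/side3.png

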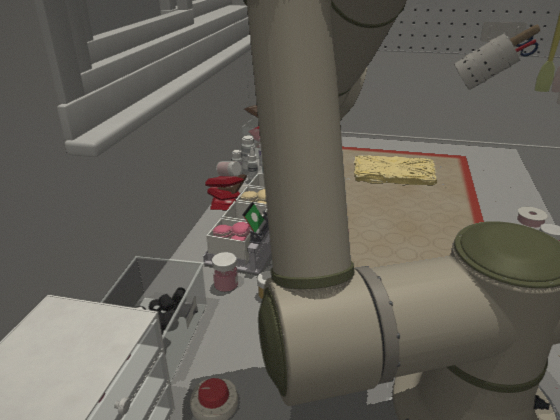

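View pics/top3.png

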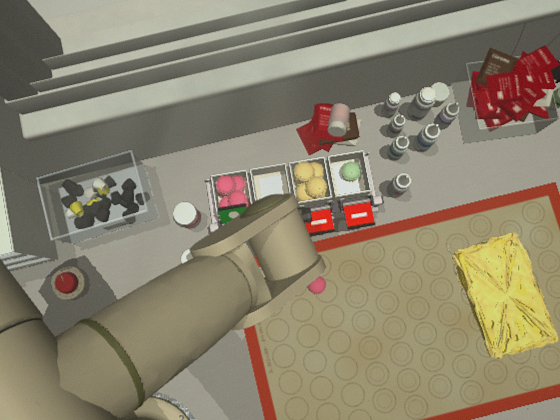

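The bare bin's tag is out of its raised position: the whole bin shows at (270,185), and no contact force remains. Now I'll back off upward and tilt for the lemon tag.

Emit:
play_rows([
  [[0,0,-0.04],[0,0,0],255],
  [[-0.02,0,-0.05],[0,0,0],255],
  [[-0.03,0,-0.03],[0,10,0],255],
  [[-0.03,0,0],[0,10,0],255],
  [[-0.03,0,0],[0,10,0],255],
])

```text
time: 5.78
tcp_pos: [0.3177, -0.2852, 0.2322]
tcp_rot: [-0.038, 0.902, 0.087, 0.421]
contact_force: [1.0, 0.1, -0.3]
width: -0.0002
```

```bash
python3 - <<'E'
from go import *
from rig import camera
report(); to([-.075,-.04,.15]); to([-.075,-.04,.06])
for n in ("side","top",):
    c=camera(n); cv2.imwrite(f"pics/{n}4.png",c["img"][:,:,::-1])
E
```

```text
t 5.78 TCP [ 0.3177 -0.2852  0.2322] tip(station) [-0.1007  0.0399  0.1853] j [-1.376  0.141  2.131  1.006  1.138 -0.577] F [ 1.   0.1 -0.3]
axes in station (cols x,y,z): [[0.642, -0.0, 0.767], [0.003, -1.0, -0.003], [0.767, 0.004, -0.642]]
shift now-axes [-0.0108  0.0798  0.0426]
shift now-axes [-0.0798  0.0794  0.1004]
```

View pics/side4.png

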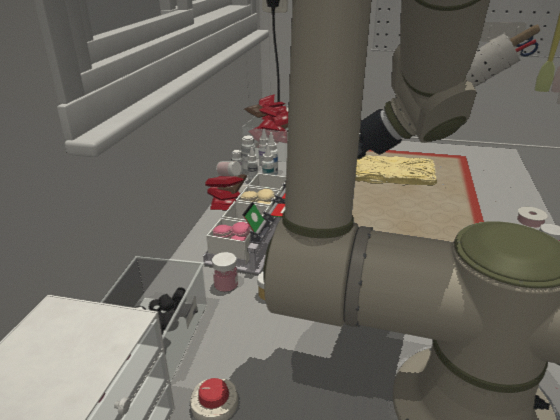

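View pics/top4.png

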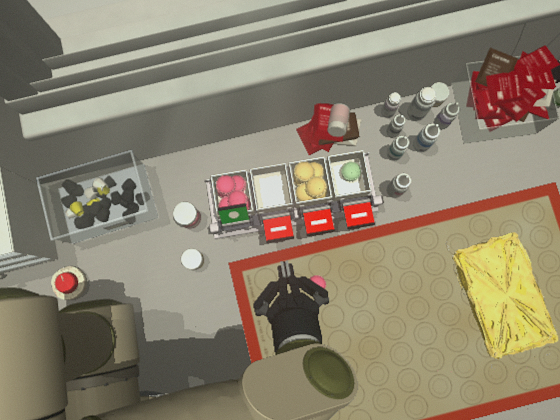

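The bare tag now lies red at (277,229). The lemon tag at (318,222) is next. I'll move sideways first, then down in front of it.

Emit:
play_rows([
  [[-0.01,0.04,0.016],[0,0,0],255],
  [[-0.01,0.04,0.015],[0,0,0],255],
  [[-0.023,0,0.019],[0,0,0],255],
  [[-0.023,0,0.019],[0,0,0],255],
  [[0,0,0],[0,0,0],255],
])

```text
time: 6.5
tcp_pos: [0.3441, -0.3607, 0.1356]
tcp_rot: [-0.042, 0.903, 0.086, 0.418]
contact_force: [-0.0, -0.4, -0.3]
width: 0.0001
```

```bash
python3 - <<'E'
from go import *
from rig import camera
report(); to([-.085,-.04,.062])
p=np.load("p.npy"); s,r=cur(); tip=s["tcp_pos"]+.073*r.as_matrix()[:,2]
for n in ("top",):
    c=camera(n); im=c["img"][:,:,::-1].copy(); uv=proj(c,tip)[0]; print("tip px",uv)
    im=cv2.resize(im[180:330,220:420],None,fx=4,fy=4,interpolation=cv2.INTER_CUBIC)
    cv2.circle(im,tuple(np.round((uv-[220,180]+.5)*4).astype(int).tolist()),4,(255,0,0),1); cv2.imwrite(f"pics/{n}5.png",im)
E
```

```text
t 6.5 TCP [ 0.3441 -0.3607  0.1356] tip(station) [-0.0894 -0.0386  0.0883] j [-1.347  0.49   1.977  1.099  1.026 -0.746] F [-0.  -0.4 -0.3]
axes in station (cols x,y,z): [[0.648, 0.002, 0.762], [-0.002, -1.0, 0.005], [0.762, -0.005, -0.648]]
shift now-axes [-0.0172  0.0015  0.0204]
tip px [323.88678355 253.2515868 ]
```

View pics/top5.png

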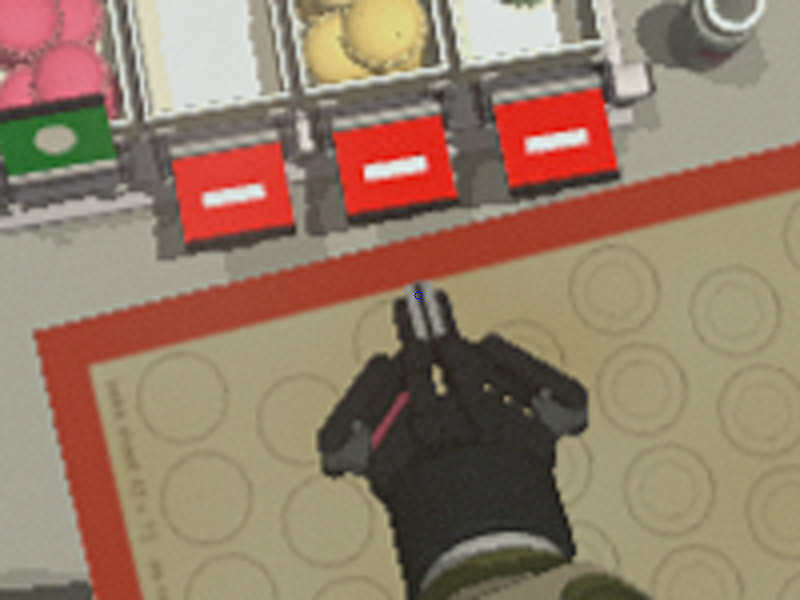

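Emit:
play_rows([
  [[-0.017,0.001,0.02],[0,0,0],255],
  [[0.005,0,0.005],[0,0,0],255],
  [[0.005,0,0.005],[0,0,0],255],
  [[0.005,0,0.005],[0,0,0],255],
  [[0.004,0,0.004],[0,0,0],255],
])

```text
time: 7.18
tcp_pos: [0.3746, -0.3563, 0.1134]
tcp_rot: [-0.04, 0.903, 0.087, 0.419]
contact_force: [-0.7, 0.3, -0.1]
width: 0.0001
```

```bash
python3 - <<'E'
from go import *
from rig import camera
report()
p=np.load("p.npy"); s,r=cur(); M=r.as_matrix(); prev=s["tcp_pos"]+.073*M[:,2]
th=np.radians(40); d=np.array([np.cos(th),-np.sin(th)]); n=np.array([np.sin(th),np.cos(th)])
for ph in (5,20,35,50,65,80,95,103):
    f=np.radians(ph); B=np.array([-.05*np.cos(f),.08+.05*np.sin(f)]); t=B-.014*n+.008*d
    P=st(p,[t[0],-.04,t[1]])[0]; print(ph,t.round(4),"shift",(M.T@(P-prev)).round(4)); prev=P
c=camera("top"); im=c["img"][180:330,220:420,::-1].copy(); cv2.imwrite("pics/top6.png",cv2.resize(im,None,fx=4,fy=4,interpolation=cv2.INTER_CUBIC))
E
```

```text
t 7.17 TCP [ 0.3746 -0.3563  0.1134] tip(station) [-0.0585 -0.0404  0.0663] j [-1.276  0.554  1.952  1.171  0.968 -0.772] F [-0.7  0.3 -0.1]
axes in station (cols x,y,z): [[0.646, 0.001, 0.763], [0.001, -1.0, 0.001], [0.763, 0.0, -0.646]]
5 [-0.0527  0.0685] shift [ 0.0055 -0.0004  0.003 ]
20 [-0.0499  0.0812] shift [ 0.0116  0.     -0.0061]
35 [-0.0438  0.0928] shift [ 0.0127  0.     -0.0029]
50 [-0.035   0.1024] shift [0.013  0.     0.0005]
65 [-0.024   0.1094] shift [0.0125 0.     0.0039]
80 [-0.0116  0.1134] shift [0.011 0.    0.007]
95 [0.0015 0.1139] shift [0.0089 0.     0.0096]
103 [0.0084 0.1129] shift [0.0036 0.     0.006 ]
```

View pics/top6.png

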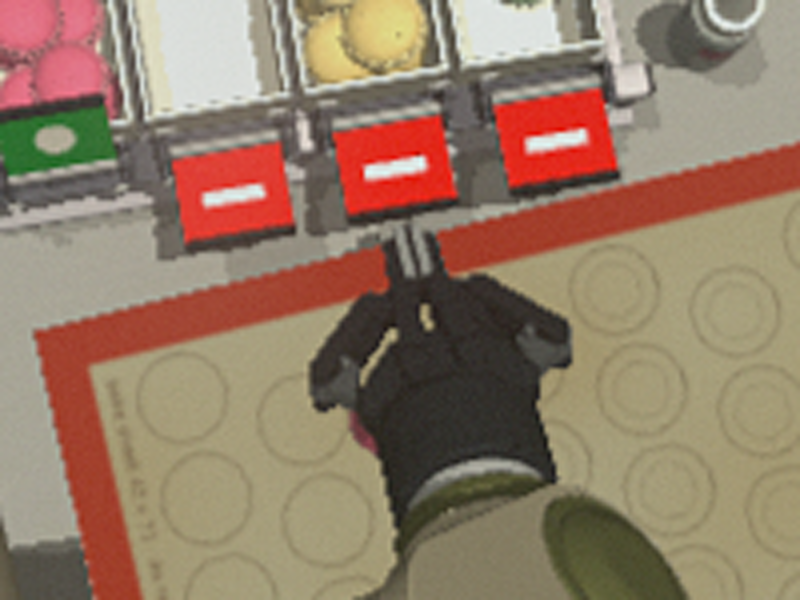

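The tag edge at (402,212) is still a few mm ahead of the fingertip at (410,222), so I'll go a little further under it before lifting.

Emit:
play_rows([
  [[0.003,0,0.004],[0,0,0],255],
  [[0.003,0,0.004],[0,0,0],255],
  [[0,0,0],[0,0,0],255],
])

```text
time: 7.6
tcp_pos: [0.3841, -0.3543, 0.1121]
tcp_rot: [-0.041, 0.903, 0.087, 0.419]
contact_force: [-1.0, -0.0, -0.2]
width: -0.0001
```

Emit:
play_rows([
  [[0.006,0,-0.0045],[0,0,0],255],
  [[0.006,0,-0.0045],[0,0,0],255],
  [[0.006,0,-0.0015],[0,0,0],255],
  [[0.006,0,-0.0015],[0,0,0],255],
  [[0,0,0],[0,0,0],255],
])

```text
time: 8.22
tcp_pos: [0.3903, -0.3532, 0.1387]
tcp_rot: [-0.04, 0.903, 0.087, 0.419]
contact_force: [0.1, 0.4, 0.9]
width: -0.0002
```

```bash
python3 - <<'E'
from go import *
from rig import camera
report()
c=camera("top"); im=c["img"][180:330,220:420,::-1].copy(); cv2.imwrite("pics/top7.png",cv2.resize(im,None,fx=4,fy=4,interpolation=cv2.INTER_CUBIC))
E
```

```text
t 8.22 TCP [ 0.3903 -0.3532  0.1387] tip(station) [-0.0425 -0.0403  0.0915] j [-1.24   0.508  1.928  1.15   0.976 -0.684] F [0.1 0.4 0.9]
axes in station (cols x,y,z): [[0.646, 0.001, 0.763], [0.001, -1.0, 0.001], [0.763, 0.0, -0.646]]
```

View pics/top7.png

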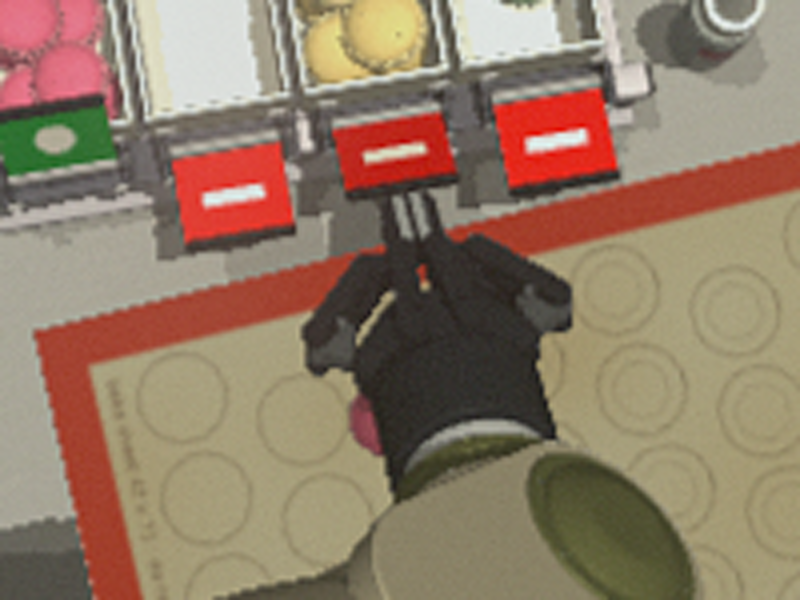

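The leaf is lifting: the lemon tag's edge has moved up to (400,190), the face is foreshortened and darker, and the fingertip is under it. I'll continue along the arc.

Emit:
play_rows([
  [[0.0065,0,0],[0,0,0],255],
  [[0.0065,0,0],[0,0,0],255],
  [[0.0065,0,0.002],[0,0,0],255],
  [[0.0065,0,0.002],[0,0,0],255],
  [[0.0055,0,0.0035],[0,0,0],255],
])

```text
time: 8.9
tcp_pos: [0.4162, -0.3482, 0.1577]
tcp_rot: [-0.041, 0.903, 0.087, 0.419]
contact_force: [-0.4, 0.5, -0.6]
width: -0.0003
```

Emit:
play_rows([
  [[0.0055,0,0.0035],[0,0,0],255],
  [[0.0045,0,0.005],[0,0,0],255],
  [[0.0045,0,0.005],[0,0,0],255],
  [[0.0035,0,0.006],[0,0,0],255],
  [[0,0,0],[0,0,0],255],
])

```text
time: 9.52
tcp_pos: [0.4421, -0.343, 0.1583]
tcp_rot: [-0.041, 0.903, 0.087, 0.418]
contact_force: [0.4, 0.0, 1.0]
width: 0.0
```

```bash
python3 - <<'E'
from go import *
from rig import camera
report()
c=camera("top"); im=c["img"][180:330,220:420,::-1].copy(); cv2.imwrite("pics/top8.png",cv2.resize(im,None,fx=4,fy=4,interpolation=cv2.INTER_CUBIC))
E
```

```text
t 9.53 TCP [ 0.4421 -0.343   0.1583] tip(station) [ 0.0102 -0.04    0.1111] j [-1.126  0.505  1.853  1.16   0.937 -0.556] F [0.4 0.  1. ]
axes in station (cols x,y,z): [[0.646, 0.002, 0.763], [0.0, -1.0, 0.002], [0.763, -0.001, -0.646]]
```

View pics/top8.png

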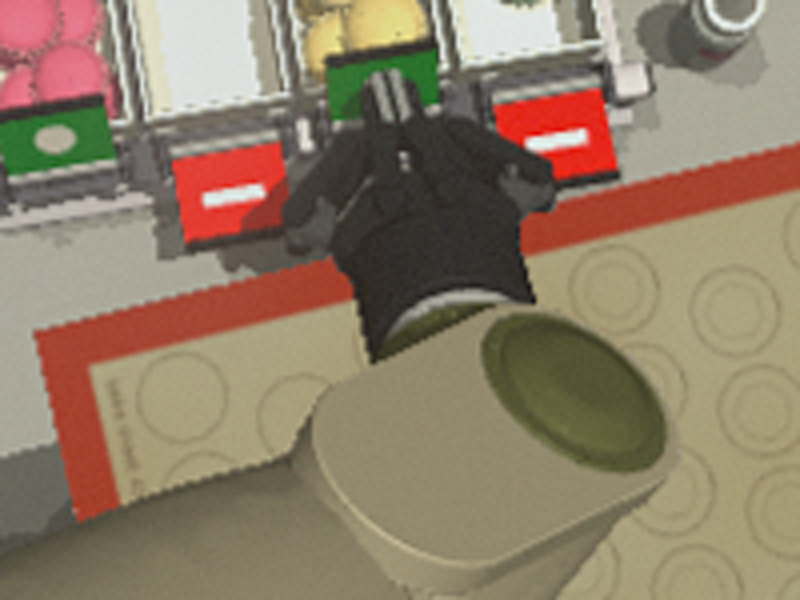

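The lemon tag is now raised and green at (385,80). I'll retreat straight back along the tool.

Emit:
play_rows([
  [[0,0,-0.02],[0,0,0],255],
  [[0,0,-0.04],[0,0,0],255],
  [[0,0,-0.05],[0,0,0],255],
  [[0,0,-0.03],[0,0,0],255],
  [[0,0,0],[0,0,0],255],
])

```text
time: 10.2
tcp_pos: [0.3353, -0.3647, 0.2507]
tcp_rot: [-0.038, 0.903, 0.086, 0.419]
contact_force: [-0.1, -0.1, 0.2]
width: 0.0002
```

Emit:
play_rows([
  [[0,0,0],[0,0,0],255],
  [[0,0,0],[0,0,0],255],
  [[0,0,0],[0,0,0],255],
])

```text
time: 10.58
tcp_pos: [0.3372, -0.3633, 0.2486]
tcp_rot: [-0.041, 0.903, 0.087, 0.418]
contact_force: [0.6, -0.4, -0.1]
width: 0.0002
```

```bash
python3 - <<'E'
from go import *
from rig import camera
report()
for n in ("top","side"):
    c=camera(n); cv2.imwrite(f"pics/{n}9.png",c["img"][:,:,::-1])
E
```

```text
t 10.57 TCP [ 0.3372 -0.3633  0.2486] tip(station) [-0.0966 -0.04    0.2014] j [-1.365  0.271  1.902  0.966  1.187 -0.475] F [ 0.6 -0.4 -0.1]
axes in station (cols x,y,z): [[0.646, 0.002, 0.763], [-0.0, -1.0, 0.003], [0.763, -0.002, -0.646]]
```

View pics/top9.png

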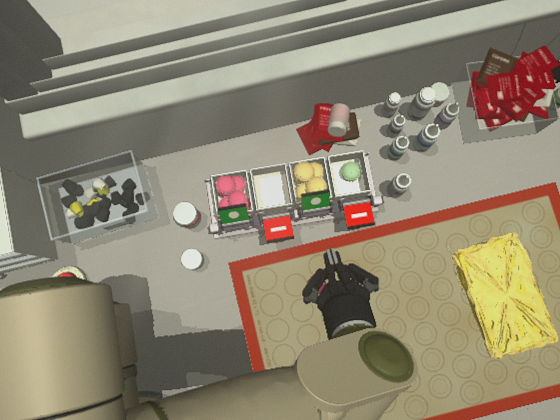

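View pics/side9.png

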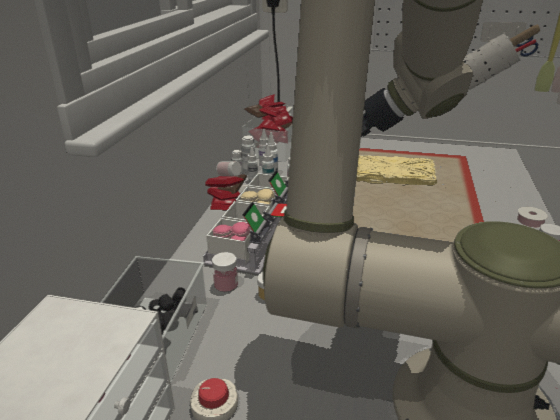

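Pink (232,214) and lemon (316,202) show green; bare (277,229) and mint (358,214) show red. Bins and bystanders are at the same pixels as before, and the arm is clear. I'm handing in.

```bash
python3 -c "
from rig import *
print(sign_off())"
```

```text
the job is handed in; nothing more can be done
None
```

I flipped the two wrong tags and handed the job in at about 10.7 s of the 43 s. The full pink and lemon bins now show green. The empty bin and the single-mint bin show red.

- **Empty bin's tag:** it was green. I pushed it forward from behind with the shut fingertips, with the tool tilted 20° to keep the wrist clear of the shelf.
- **Lemon bin's tag:** it was red. I lifted it from under its free edge with the fingertips slanted, following the hinge arc until it fell back to green.

**Last checks:**
- The final top view shows all four tags correct, and the side view agrees for the two green ones. The arm partly hides the red ones there.
- Wrist force readings never rose above about 2 N.
- By eye, the bins and the three jars and bottle are where they were. The stray macaron was mostly hidden under the gripper at the end, with only a bit of pink showing where it had been. I did not run a numeric comparison on any of them.

**Disagreement:** the station pose fit left up to about 2 px (roughly 3–4 mm) error on the tipped tags' edges. I checked the fingertip against the picture and went a little further under the lemon tag to allow for it.

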